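# Light the exhibit table and point out two exhibits

## Robot

A 6-joint arm with a two-finger parallel gripper is mounted at the origin on the work surface. World frame = base frame: x ahead of the robot, y to its left, z up, the work surface at z = 0. Lengths are in m, angles in rad, forces in N, time in s.
With the tool pointing down it reaches from about 0.425 to 0.95 m from the base axis. Payload 3.5 kg.
Tool frame: the origin (TCP) lies midway between the tips of the shut fingers; the grasp point (between the pads) lies 19 mm behind it; z points along the fingers, y is the line along which they close (so a half turn about z gives the same grasp; the last joint's range is limited). The gripper opens to 85 mm and grips with 20 to 120 N. Pads are 22 mm wide; open, the fingers measure 114 mm over their backs; the gripper's body (76 mm by 85 mm) begins 54 mm behind the grasp point. The pads swing forward as they close: fully open they stand 13 mm farther back than shut.
Start: joints at [1.178, 0.286, 1.577, -0, 1.279, -0.15], TCP at [0.162, 0.655, 0.231] pointing down, gripper open.
Joint ranges: [-2.77, 2.77], [-0.9, 2.22], [0.21, 2.48], [-1.53, 4.67], [0.24, 2.81], [-2.84, 2.84]. Speed limits (rad/s): [2.79, 2.79, 3.14, 3.14, 3.14, 3.14].

## Interface

Orientations are given as a unit quaternion [x, y, z, w].
In Python, from plant import ctrl gives the robot as it stands. The module is installed in compiled form; this text tells all that it offers.
- The arm moves only by the shell command python3 -m inch 'ROWS' [FORCE]. ROWS is JSON, a list of rows, each a list of 5 numbers: the closure, from 0 (fully open) to 1 (shut), then the shift along the tool's x, y, z in m, then the turn about the tool's z in degrees. A call has 1 to 5 rows; each row is the pose to reach, as a shift and turn from the pose commanded when the call began, along the tool's axes at that moment; what a row does not reach only later rows make up. A row lasts 1/12 s, in which the tool goes at most 41.7 mm and 7.16 degrees, less where a joint would pass 70% of its speed; a pose out of reach is approached as far as the arm can. A call with a gripper value outside its range is refused whole. The fingers move at their own pace and stop on an object; FORCE is the grip in N (left out, the last holds). Time passes only in rows, so rows that repeat a pose let the fingers close. It gives the time, the measured TCP pose, the force, the opening and the grip force at its end, in the units of the state.
- ctrl.get_state(): the state, without advancing time (a new reading comes with each control period).
- ctrl.read_camera(name): name is "scene" or "top"; returns a dict with "pixels" (384x512x3 uint8, red, green, blue), "depth" (384x512 float32, m along the optical axis (not along the pixel's ray), 0 where there is no reading), "fx", "fy", "cx", "cy" (pixels), "D" ([k1, k2, p1, p2, k3] as OpenCV has them; the pictures are not rectified), "xyz" and "rotation" of the camera in the world. Camera axes: x right, y down, z forward; pixel columns grow to the right and rows downward; lengths in m; the calibration is good to about 2 mm. A picture is of the moment at which its call begins.
- ctrl.sign_off(): hands the job in; it is judged then, once.
Trained networks look in a picture, given as the dict that the camera call returned (one of the last four; its "shot" number tells which), for a name from the list of things; names that differ only in an ending like _2 or _b are one class to them, and where a whole thing is asked for, a point or a joint stands for the part that bears it (a point fixed in the world has none). Each returns a list of dicts, best first, with "score" (0 to 1); they miss things now and then, are a little off and sometimes report something else, mostly with a low value. They report only what shows in the picture. A call takes as long as a camera call. They do not tell look-alikes from the thing itself.
- ctrl.spot_in(query, picture): "at" ([column, row] in pixels, amid what is visible of it).
- ctrl.tip_of(query, picture): "at" ([column, row] in pixels: a listed point, or the origin of a listed thing).
The state is a dict: "time": time; "qpos": joint angles; "dq": joint speeds; "joint_efforts": joint torques, N m; "eef_pos": TCP position; "tcp_rot": TCP orientation; "contact_force": force on the tool from outside, world axes, zero at the start; "wrist_torque": the same for the moment, N m; "opening": opening from 0.0 (shut) to 1.0 (fully open); "finger_force": force on a finger pad.
Only numpy, scipy, OpenCV 4.12 (cv2) and the standard library are available. Lean on these libraries where they do the work, as an engineer would, in place of code of your own. Each camera call takes 0.05 s, during which the arm holds its last target. There are 200 camera calls.

## Task

Push the display lamp's toggle switch all the way over with the fingers to switch it on, then show the exhibits to the camera: point straight down at the smallest of the three open cartons, with the fingertips a few centimetres above its middle, and stay there for at least two seconds. Then point in the same way at the middle of the filling machine's electric motor for at least two seconds, and finish while still pointing at it. Do not touch the cartons, the machine, the tin or the screwdriver.

Things in the scene. Friction and masses are not known exactly. Their poses are not given: they have to be found in the camera images.
- switch_base: block of the display lamp's toggle switch, fixed to the table on the near left: 70 mm along its x, 50 mm along its y, 25 mm high, with a steel lever on top. Origin: centre of its underside; z up; its x axis is the way the lever is pushed to switch on, roughly the robot's left (+y).
- switch (a joint): angle of the toggle lever in its block (rad): about 0 to 0.15 at the start (off, leaning towards the block's -x side), 0.5 upright, 1.0 fully over at its stop on the +x side (on). It has friction, no spring, and stays where it is left. Any push on the lever of a few newtons along the block's +x moves it.
- switch_tip (a point): centre of the ball (26 mm in diameter) at the end of the lever. It lies 70 mm from the lever's pivot, which is 22 mm above the table over the block's origin and runs along the block's y. Off: about 34 mm to the -x side of the pivot and 83 mm above the table; on: 34 mm to the +x side, same height; 92 mm high half-way.
- carton_small: smallest of three alike open brown cardboard cartons full of short white paper tubes: 62 mm along its x, 50 mm along its y, 55 mm high. Loose, about 60 g. Origin: centre of its underside; z up. The three cartons stand in a row to the right (-y), in any order.
- carton_small_top (a point): middle of the open mouth of the smallest carton, level with its rim, 55 mm above its underside. The tubes end at or below this level. Point at this from above.
- carton_medium: middle-sized carton of the same kind: 90 mm along x, 66 mm along y, 55 mm high, loose. Origin: centre of its underside. Leave alone.
- carton_large: largest carton of the same kind: 118 mm along x, 86 mm along y, 55 mm high, loose. Origin: centre of its underside. Leave alone.
- machine: tube filling machine, fixed to the table on the left (+y): dark base plate 130 mm along x, 290 mm along y, 28 mm high. On it, from -y to +y: the electric motor, a white gear box (75 by 75 mm, top 113 mm above the table, centre at y = +15 mm) and a clear open hopper (85 by 65 mm, top 138 mm above the table, centre at y = +100 mm). Origin: centre of the plate's underside; z up. Do not touch.
- motor_top (a point): highest point of the electric motor's middle, 103 mm above the table. The motor is the ribbed cylinder, 50 mm in diameter and 95 mm long, lying along the machine's y at the end away from the hopper; this point lies at x = 0, y = -70 mm of the machine. Point at this from above.
- tin: plain closed metal tin, 52 mm in diameter, 70 mm high, loose, standing beyond the cartons. Origin: centre of its underside. Leave alone.
- screwdriver: screwdriver, about 170 mm long, lying flat on the table beyond the cartons, loose. Its x axis runs along it towards the blade. Leave alone.
Not all that is in view belongs to the job. What is shaped like the carton_small but yellow is not meant.

How it is judged:
By the outcome, as a careful person would: the job done as asked, in the order asked, and still so for the second after the job is handed in, with the robot touching nothing.
It also fails if it takes over 59 s, if anything falls off the work surface, if the arm or the gripper's body presses on something with over 40 N, if the wrist force passes 120 N, or if a joint passes its speed limit or range.

## Working session

There is one attempt and no reset: what is moved stays moved. The work goes in short steps, Python scripts to look and compute and a shell command to move; the robot and the scene stay as the last step left them, time stands still between calls to the robot, and variables do not carry over. Pictures are saved under pics/ and viewed, at most 10 in all, crops included, and the job is handed in when it is done.

```bash
mkdir -p pics
cat > h.py <<'E'
import numpy as np, cv2
from plant import ctrl
from scipy.spatial.transform import Rotation as R
def Rm(p):
    r=np.array(p["rotation"],float)
    return r if r.shape==(3,3) else R.from_quat(r).as_matrix()
def K(p): return np.array([[p["fx"],0,p["cx"]],[0,p["fy"],p["cy"]],[0,0,1.]])
def ray(p,at):
    u=cv2.undistortPoints(np.array([[at]],float),K(p),np.array(p["D"],float))[0,0]
    return Rm(p)@np.array([u[0],u[1],1.])
def onz(p,at,z):
    d=ray(p,at);o=np.array(p["xyz"]);return o+d*(z-o[2])/d[2]
def deep(p,at):
    c,r=map(int,np.round(at)); w=p["depth"][max(r-2,0):r+3,max(c-2,0):c+3];w=w[w>0]
    return np.array(p["xyz"])+ray(p,at)*np.median(w) if len(w) else None
def cloud(p):
    h,w=p["depth"].shape
    g=np.stack(np.meshgrid(np.arange(w),np.arange(h)),-1).reshape(-1,1,2).astype(float)
    u=cv2.undistortPoints(g,K(p),np.array(p["D"],float))[:,0]
    d=np.c_[u,np.ones(len(u))]*p["depth"].reshape(-1,1)
    return (d@Rm(p).T+np.array(p["xyz"])).reshape(h,w,3)
def save(p,n): cv2.imwrite("pics/"+n,p["pixels"][:,:,::-1])
E
python3 - <<'E'
from h import *
np.set_printoptions(precision=3,suppress=True)
s=ctrl.get_state();print(s)
Z=dict(switch_base=0,switch_tip=.083,carton_small_top=.055,carton_small=0,carton_medium=0,carton_large=0,motor_top=.103,machine=0,tin=0)
for n in("top","scene"):
    p=ctrl.read_camera(n);save(p,n+"0.png");print(n,p["xyz"])
    for q,z in Z.items():
        for d in ctrl.tip_of(q,p)[:4]: print(q,round(d["score"],2),np.round(d["at"]),onz(p,d["at"],z),deep(p,d["at"]))
E
```

```text
{'time': 0.0, 'qpos': array([ 1.178,  0.287,  1.578,  0.   ,  1.279, -0.15 ]), 'dq': array([-0.003, -0.001,  0.001, -0.   ,  0.003, -0.   ]), 'joint_efforts': array([ -0.   , -40.6  , -29.262,  -0.   ,   0.006,   0.   ]), 'eef_pos': array([0.162, 0.655, 0.23 ]), 'tcp_rot': array([ 0.121,  0.993, -0.001, -0.   ]), 'contact_force': array([-0.219, -0.136, -0.286]), 'wrist_torque': array([ 0.004, -0.002, -0.005]), 'finger_force': 0.0, 'opening': 0.9986537319935745}
top [ 0.462 -0.061  0.88 ]
switch_base 0.77 [141. 242.] [0.469 0.185 0.   ] [0.469 0.176 0.034]
switch_tip 0.65 [129. 227.] [0.499 0.187 0.083] [0.499 0.184 0.095]
switch_tip 0.55 [258. 120.] [ 0.722 -0.081  0.083] [ 0.731 -0.082  0.057]
carton_small_top 0.87 [310. 286.] [ 0.374 -0.184  0.055] [ 0.373 -0.186  0.041]
carton_small_top 0.73 [200. 215.] [0.525 0.044 0.055] [0.527 0.046 0.034]
carton_small_top 0.61 [250. 196.] [ 0.565 -0.062  0.055] [ 0.567 -0.062  0.039]
carton_small_top 0.5 [258. 120.] [ 0.732 -0.081  0.055] [ 0.731 -0.081  0.057]
carton_small 0.93 [251. 201.] [ 0.56  -0.063  0.   ] [ 0.555 -0.063  0.037]
carton_
[... 894 characters left out ...]
l 0.92 [278. 156.] [ 0.378 -0.192 -0.   ] [ 0.397 -0.174  0.03 ]
carton_small 0.81 [299. 234.] [0.53  0.033 0.   ] [0.548 0.046 0.038]
carton_small 0.7 [260. 218.] [ 0.568 -0.074  0.   ] [ 0.584 -0.056  0.037]
carton_medium 0.84 [245. 178.] [ 0.502 -0.202  0.   ] [ 0.527 -0.171  0.05 ]
carton_medium 0.37 [200. 261.] [ 0.76  -0.089  0.   ] [ 0.769 -0.069  0.041]
carton_large 0.62 [211. 155.] [ 0.517 -0.337  0.   ] [ 0.543 -0.296  0.054]
motor_top 0.74 [284. 273.] [0.673 0.111 0.103] [0.672 0.111 0.103]
motor_top 0.65 [303. 312.] [0.706 0.198 0.103] [0.709 0.199 0.112]
machine 0.66 [306. 313.] [0.672 0.187 0.   ] [0.707 0.206 0.112]
machine 0.51 [362. 258.] [0.47 0.19 0.  ] [0.483 0.194 0.025]
```

View pics/top0.png

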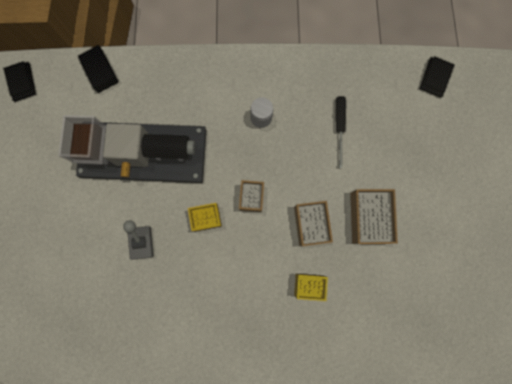

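View pics/scene0.png

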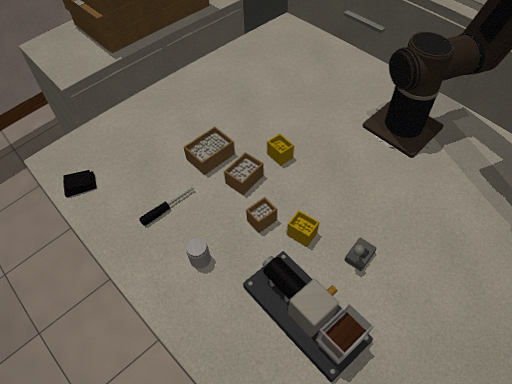

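The smallest brown carton is at top (251,197), the motor at (165,147), and the switch at (140,242) with its ball at (129,227). The switch's axis doesn't match what the text says, so I'll check it close up.

Run:
```python
from h import *
np.set_printoptions(precision=3,suppress=True)
P={n:ctrl.read_camera(n) for n in("top","scene")}
a=P["top"]["pixels"][215:270,110:175];b=P["scene"]["pixels"][225:280,330:395]
im=np.hstack([cv2.resize(i,None,fx=6,fy=6,interpolation=cv2.INTER_CUBIC) for i in(a,b)])
im=cv2.convertScaleAbs(im,alpha=1.6)
cv2.imwrite("pics/sw.png",im[:,:,::-1])
C=cloud(P["top"])
def sel(c,lo,hi):
    m=np.all((c>lo)&(c<hi),-1);return c[m]
for n,p in P.items():
    C=cloud(p)
    q=sel(C,[.40,.10,.017],[.55,.26,.032]);print(n,"block",len(q),cv2.minAreaRect((q[:,:2]*1000).astype(np.float32)))
    q=sel(C,[.40,.10,.075],[.55,.26,.12]);print("ball",len(q),q.mean(0),q.min(0),q.max(0))
    q=sel(C,[.51,-.12,.045],[.62,0,.08]);print("small",len(q),cv2.minAreaRect((q[:,:2]*1000).astype(np.float32)))
    q=sel(C,[.55,0,.02],[.75,.33,.036]);print("plate",len(q),cv2.minAreaRect((q[:,:2]*1000).astype(np.float32)))
    q=sel(C,[.6,0.03,.09],[.75,.15,.108]);print("motor",len(q),q.mean(0),q.min(0),q.max(0))
```

```text
top block 572 ((468.359130859375, 183.0972137451172), (70.7319107055664, 50.534400939941406), 7.75128173828125)
ball 133 [0.502 0.184 0.091] [0.491 0.173 0.081] [0.513 0.198 0.098]
small 211 ((567.0122680664062, -63.577796936035156), (49.955284118652344, 62.32203674316406), 85.14170837402344)
plate 3057 ((673.8272705078125, 183.94140625), (286.9884948730469, 131.63491821289062), 86.69168090820312)
motor 831 [0.667 0.107 0.098] [0.645 0.056 0.09 ] [0.693 0.15  0.105]
scene block 405 ((470.1599426269531, 181.99974060058594), (70.61914825439453, 48.68745422363281), 5.8450493812561035)
ball 96 [0.507 0.187 0.09 ] [0.491 0.174 0.078] [0.516 0.198 0.097]
small 244 ((567.6107788085938, -65.54386901855469), (52.079071044921875, 64.49822998046875), 84.6494369506836)
plate 3062 ((650.1116333007812, 167.65496826171875), (326.9432678222656, 180.7495574951172), 86.19610595703125)
motor 724 [0.675 0.108 0.099] [0.649 0.056 0.09 ] [0.697 0.15  0.106]
```

View pics/sw.png

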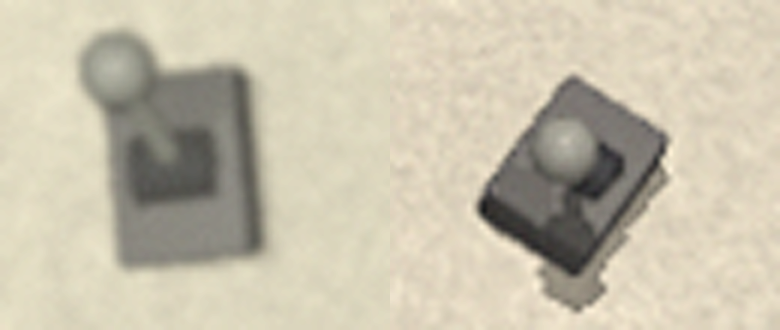

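Both views show the lever leaning towards world +x. The block's long axis lies about 7° off world x, so despite the text's "roughly left", on is towards world -x. I'll push it from the far side.

```bash
cat > go.py <<'E'
import sys
from h import *
s=ctrl.get_state(); Rt=R.from_quat(s["tcp_rot"]).as_matrix()
t=np.array([float(v) for v in sys.argv[1:4]])
print("t",round(s["time"],2),"pos",np.round(s["eef_pos"],4),"toolx ang",round(np.degrees(np.arctan2(Rt[1,0],Rt[0,0])),1),"shift mm",np.round(Rt.T@(t-s["eef_pos"])*1000,1),"F",np.round(s["contact_force"],1))
E
python3 go.py .552 .193 .23
python3 -m inch '[[1,-0.03,-0.02,0,-5],[1,-0.06,-0.044,0,-10],[1,-0.083,-0.061,0,-15],[1,-0.12,-0.088,0,-18],[1,-0.15,-0.11,0,-20]]'
python3 go.py .552 .193 .23
```

```text
t 1.1 pos [0.1622 0.6552 0.2313] toolx ang 166.1 shift mm [-489.5 -354.9    1.3] F [ 0.   0.  -0.1]
time: 1.52
eef_pos: [0.2819, 0.5112, 0.2315]
tcp_rot: [-0.055, 0.998, 0.0, 0.0]
contact_force: [0.7, 0.4, 0.4]
opening: 0.299
finger_force: 0.0
t 1.52 pos [0.2819 0.5112 0.2315] toolx ang -173.7 shift mm [-233.5 -346.     1.5] F [0.7 0.4 0.4]
```

```bash
python3 -m inch '[[1,-0.02,-0.03,0,0],[1,-0.04,-0.06,0,0],[1,-0.06,-0.09,0,0],[1,-0.08,-0.12,0,0],[1,-0.1,-0.15,0,0]]' >/dev/null
python3 -m inch '[[1,-0.022,-0.033,0,0],[1,-0.044,-0.066,0,0],[1,-0.066,-0.099,0,0],[1,-0.089,-0.132,0,0],[1,-0.111,-0.165,0,0]]' >/dev/null
python3 go.py .552 .193 .07
```

```text
t 2.35 pos [0.5257 0.2198 0.2317] toolx ang -173.9 shift mm [-23.1 -29.5 161.7] F [ 0.8 -0.   0.3]
```

```bash
python3 -m inch '[[1,-0.023,-0.03,0,0],[1,-0.023,-0.03,0.03,0],[1,-0.023,-0.03,0.06,0],[1,-0.023,-0.03,0.09,0],[1,-0.023,-0.03,0.12,0]]'
python3 -m inch '[[1,0,0,0.02,0],[1,0,0,0.04,0],[1,0,0,0.04,0]]'
python3 go.py .435 .178 .07
python3 - <<'E'
from h import *
p=ctrl.read_camera("scene")
cv2.imwrite("pics/pre.png",cv2.resize(p["pixels"][150:300,260:460],None,fx=4,fy=4)[:,:,::-1])
E
```

```text
time: 2.77
eef_pos: [0.5511, 0.1937, 0.1104]
tcp_rot: [-0.053, 0.999, 0.0, 0.001]
contact_force: [0.2, -0.0, -0.6]
opening: 0.001
finger_force: 0.0
time: 3.02
eef_pos: [0.5472, 0.1934, 0.0665]
tcp_rot: [-0.053, 0.999, -0.001, -0.005]
contact_force: [-0.6, -1.1, -0.8]
opening: 0.001
finger_force: 0.0
t 3.02 pos [0.5472 0.1934 0.0665] toolx ang -173.9 shift mm [113.3  -3.5  -2.5] F [-0.6 -1.1 -0.8]
```

View pics/pre.png

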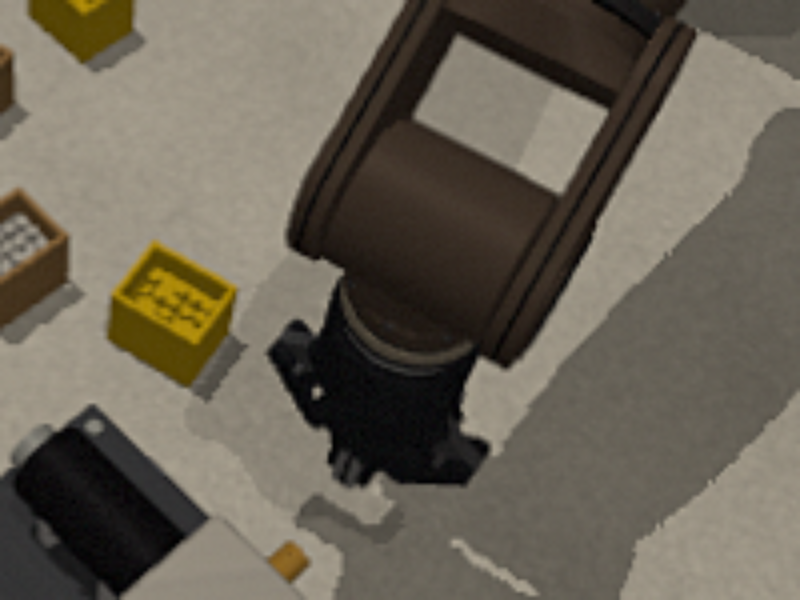

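The shut fingers are on the machine side of the lever and clear of everything, so I'll push.

```bash
python3 -m inch '[[1,0.015,0,0,0],[1,0.03,0,0,0],[1,0.045,-0.001,0,0],[1,0.06,-0.001,0,0],[1,0.07,-0.001,0,0]]'
python3 -m inch '[[1,0.003,0,0,0],[1,0.006,0,0,0],[1,0.009,0,0,0],[1,0.012,0,0,0],[1,0.012,0,0,0]]'
python3 go.py .457 .178 .07
```

```text
time: 3.48
eef_pos: [0.4824, 0.186, 0.0741]
tcp_rot: [-0.053, 0.999, 0.0, 0.003]
contact_force: [2.2, 0.1, 0.9]
opening: -0.003
finger_force: 0.6
time: 3.9
eef_pos: [0.469, 0.1844, 0.0713]
tcp_rot: [-0.053, 0.999, -0.0, -0.0]
contact_force: [0.0, 0.3, -0.3]
opening: -0.003
finger_force: 0.2
t 3.9 pos [0.469  0.1844 0.0713] toolx ang -173.9 shift mm [12.7 -5.1  1.3] F [ 0.   0.3 -0.3]
```

```bash
python3 -m inch '[[1,0.003,0,0,0],[1,0.006,0,0,0],[1,0.008,0,0,0],[1,0.01,0,0,0],[1,0.01,0,0,0]]'
python3 -m inch '[[1,0.002,0,0,0],[1,0.003,0,0,0],[1,0.004,0,0,0],[1,0.004,0,0,0]]'
```

```text
time: 4.32
eef_pos: [0.4586, 0.1833, 0.071]
tcp_rot: [-0.053, 0.999, -0.0, -0.001]
contact_force: [-0.0, 0.4, 0.2]
opening: 0.001
finger_force: 0.0
time: 4.65
eef_pos: [0.4581, 0.1833, 0.0719]
tcp_rot: [-0.053, 0.999, 0.001, 0.004]
contact_force: [8.3, 1.7, -6.3]
opening: -0.001
finger_force: 4.0
```

```bash
python3 -m inch '[[1,0.002,0,0,0],[1,0.003,0,0,0],[1,0.003,0,0,0]]'
python3 -m inch '[[1,-0.02,0,0,0],[1,-0.04,0,-0.01,0],[1,-0.04,0,-0.05,0],[1,-0.04,0,-0.09,0],[1,-0.04,0.0,-0.12,0]]'
python3 go.py .567 -.064 .19
```

```text
time: 4.9
eef_pos: [0.4579, 0.1834, 0.0725]
tcp_rot: [-0.053, 0.999, 0.001, 0.008]
contact_force: [15.1, 2.3, -12.1]
opening: -0.004
finger_force: 7.5
time: 5.32
eef_pos: [0.4925, 0.1869, 0.1936]
tcp_rot: [-0.053, 0.999, -0.0, -0.0]
contact_force: [0.9, -0.5, 0.9]
opening: -0.001
finger_force: 0.0
t 5.32 pos [0.4925 0.1869 0.1936] toolx ang -173.9 shift mm [ -47.5 -257.4    3.6] F [ 0.9 -0.5  0.9]
```

```bash
python3 -m inch '[[1,-0.006,-0.035,0,0],[1,-0.012,-0.07,0,0],[1,-0.018,-0.105,0,0],[1,-0.025,-0.14,0,0],[1,-0.031,-0.175,0,0]]' >/dev/null
python3 -m inch '[[1,-0.006,-0.035,0,0],[1,-0.012,-0.065,0,0],[1,-0.016,-0.082,0,0],[1,-0.016,-0.082,0,0]]' >/dev/null
python3 go.py .567 -.064 .085
python3 - <<'E'
from h import *
np.set_printoptions(precision=3,suppress=True)
P={n:ctrl.read_camera(n) for n in("top","scene")}
def sel(c,lo,hi): return c[np.all((c>lo)&(c<hi),-1)]
for n,p in P.items():
    C=cloud(p)
    q=sel(C,[.38,.10,.075],[.55,.26,.12]);print("ball",len(q),q.mean(0) if len(q) else 0)
    for d in ctrl.tip_of("carton_small_top",p): print(n,round(d["score"],2),np.round(d["at"]),onz(p,d["at"],.055))
cv2.imwrite("pics/mid.png",np.hstack([cv2.resize(p["pixels"][130:290,y:y+200],None,fx=2,fy=2) for p,y in((P["top"],90),(P["scene"],230))])[:,:,::-1])
E
```

```text
t 6.07 pos [ 0.5666 -0.067   0.1913] toolx ang -174.1 shift mm [ -0.8   3.  106.3] F [-0.4  0.8  0.5]
ball 136 [0.435 0.177 0.091]
top 0.95 [311. 286.] [ 0.374 -0.187  0.055]
top 0.41 [250. 194.] [ 0.568 -0.062  0.055]
ball 98 [0.441 0.179 0.09 ]
scene 0.76 [281. 143.] [ 0.371 -0.187  0.055]
scene 0.6 [262. 209.] [ 0.567 -0.064  0.055]
scene 0.58 [302. 220.] [0.521 0.029 0.055]
```

View pics/mid.png

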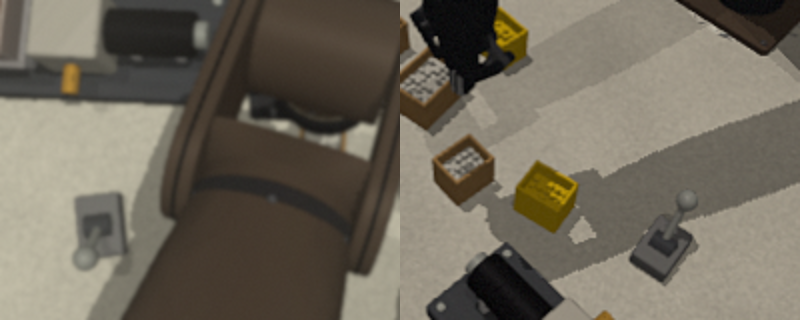

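The ball moved from x = 0.502 to 0.435, which puts it at its stop, so the switch is on. The small carton is undisturbed. I'll descend and hold.

```bash
python3 -m inch '[[1,-0.001,0.003,0.03,0],[1,-0.001,0.003,0.06,0],[1,-0.001,0.003,0.09,0],[1,-0.001,0.003,0.105,0],[1,-0.001,0.003,0.105,0]]'
for i in 1 2 3 4 5 6 7; do python3 -m inch '[[1,0,0,0,0],[1,0,0,0,0],[1,0,0,0,0],[1,0,0,0,0],[1,0,0,0,0]]' | head -2; done
python3 go.py .6715 .113 .19
```

```text
time: 6.68
eef_pos: [0.563, -0.0581, 0.0816]
tcp_rot: [-0.054, 0.999, 0.002, -0.005]
contact_force: [-0.3, -0.8, -0.9]
opening: -0.002
finger_force: 0.0
time: 7.1
eef_pos: [0.5677, -0.0608, 0.0878]
time: 7.52
eef_pos: [0.5667, -0.0606, 0.0863]
time: 7.93
eef_pos: [0.5668, -0.0606, 0.0863]
time: 8.35
eef_pos: [0.5668, -0.0606, 0.0863]
time: 8.77
eef_pos: [0.5668, -0.0606, 0.0863]
time: 9.18
eef_pos: [0.5668, -0.0606, 0.0863]
time: 9.6
eef_pos: [0.5668, -0.0606, 0.0863]
t 9.6 pos [ 0.5668 -0.0606  0.0863] toolx ang -173.9 shift mm [-122.5  161.5 -103.7] F [-0.5 -0.1 -0.1]
```

```bash
for i in 1; do python3 -m inch '[[1,0,-0.003,0,0],[1,0,-0.003,0,0],[1,0,-0.003,0,0],[1,0,-0.003,0,0],[1,0,-0.003,0,0]]' | head -2; done
for i in 1 2 3 4 5 6; do python3 -m inch '[[1,0,0,0,0],[1,0,0,0,0],[1,0,0,0,0],[1,0,0,0,0],[1,0,0,0,0]]' | sed -n 2p; done
python3 -m inch '[[1,0,0,-0.025,0],[1,0,0,-0.05,0],[1,0,0,-0.08,0],[1,0,0,-0.11,0],[1,0,0,-0.11,0]]' | sed -n 2p
python3 -m inch '[[1,-0.018,0.024,0,0],[1,-0.036,0.048,0,0],[1,-0.054,0.072,0,0],[1,-0.072,0.096,0,0],[1,-0.09,0.12,0,0]]' | sed -n 2p
python3 -m inch '[[1,-0.015,0.02,0,0],[1,-0.025,0.035,0,0],[1,-0.03,0.042,0,0],[1,-0.03,0.042,0,0],[1,-0.03,0.042,0,0]]' | sed -n 2p
python3 go.py .6705 .113 .135
```

```text
time: 10.02
eef_pos: [0.5671, -0.0636, 0.0863]
eef_pos: [0.5671, -0.0636, 0.0863]
eef_pos: [0.5671, -0.0636, 0.0863]
eef_pos: [0.5671, -0.0636, 0.0864]
eef_pos: [0.5671, -0.0636, 0.0863]
eef_pos: [0.5671, -0.0636, 0.0863]
eef_pos: [0.5671, -0.0636, 0.0863]
eef_pos: [0.5709, -0.0646, 0.2042]
eef_pos: [0.6443, 0.0665, 0.1959]
eef_pos: [0.6689, 0.11, 0.1958]
t 13.77 pos [0.6689 0.11   0.1958] toolx ang -173.9 shift mm [-2.   2.9 60.8] F [ 0.8 -0.5  0.6]
```

```bash
python3 -m inch '[[1,-0.002,0.003,0.015,0],[1,-0.002,0.003,0.03,0],[1,-0.002,0.003,0.045,0],[1,-0.002,0.003,0.055,0],[1,-0.002,0.003,0.06,0]]' | sed -n 2p
for i in 1 2 3 4 5 6 7 8; do python3 -m inch '[[1,0,0,0,0],[1,0,0,0,0],[1,0,0,0,0],[1,0,0,0,0],[1,0,0,0,0]]' | sed -n 2p; done
python3 go.py .6705 .113 .135
python3 - <<'E'
from h import *
P={n:ctrl.read_camera(n) for n in("top","scene")}
cv2.imwrite("pics/end.png",np.hstack([P["top"]["pixels"][:,50:450],P["scene"]["pixels"][:,60:460]])[:,:,::-1])
E
```

```text
eef_pos: [0.6688, 0.1128, 0.1322]
eef_pos: [0.6716, 0.1135, 0.1375]
eef_pos: [0.6709, 0.1135, 0.1363]
eef_pos: [0.6709, 0.1134, 0.1363]
eef_pos: [0.6709, 0.1134, 0.1363]
eef_pos: [0.6709, 0.1134, 0.1363]
eef_pos: [0.6709, 0.1134, 0.1364]
eef_pos: [0.6709, 0.1134, 0.1363]
eef_pos: [0.6709, 0.1134, 0.1363]
t 17.52 pos [0.6709 0.1134 0.1363] toolx ang -173.9 shift mm [ 0.5 -0.4  1.3] F [-0.  -0.7  0.2]
```

View pics/end.png

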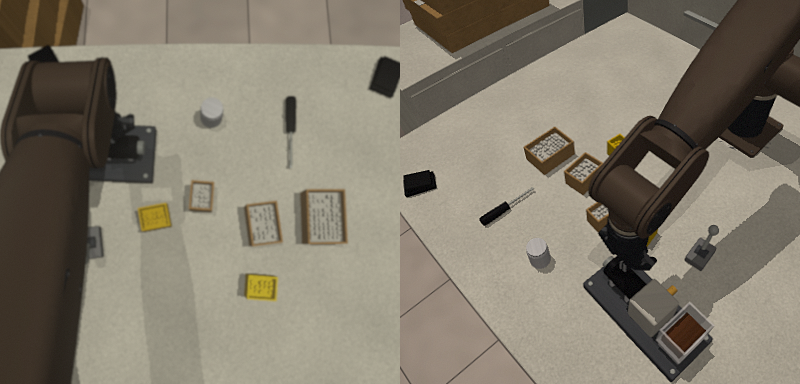

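The fingers point down over the middle of the motor, the lever is still over (scene (712,230) in this picture), and nothing else has moved. I'll hand the job in.

```bash
python3 -c "
from plant import ctrl
print(ctrl.sign_off())"
```

```text
the job is handed in; nothing more can be done
None
```

The job is handed in: the switch is fully on, I pointed at the smallest carton and then at the motor for over two seconds each, finished still over the motor, and saw no sign that anything else was touched.

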